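# Show the copper sample slide to the document camera

### The arm

A 6-joint arm with a two-finger parallel gripper is mounted at the origin on the work surface. World frame = base frame: x ahead of the robot, y to its left, z up, the work surface at z = 0. Lengths are in mm, angles in rad, forces in N, time in s.
With the tool pointing down it reaches from about 300 to 750 mm from the base axis. Payload 8.5 kg.
Tool frame: the origin (TCP) lies between the finger pads; the fingertips stand 14 mm ahead of it and the grasp point (between the pads) lies 5 mm behind it; x points along the fingers, y is the direction in which the jaws open and shut, and the axes are right-handed (so a half turn about x gives the same grasp; the last joint's range is limited). The gripper opens to 85 mm and grips with 20 to 120 N. Pads are 22 mm wide; open, the fingers measure 114 mm over their backs; the gripper's body (76 mm by 85 mm) begins 54 mm behind the grasp point. The pads swing forward as they close: fully open they stand 13 mm farther back than shut.
Start: joints at [-1.562, 0.381, 1.297, -0, 1.464, -0.215], TCP at [122.061, -536.266, 245.322] pointing down, gripper open.
Joint ranges: [-3.11, 3.11], [-0.89, 2.33], [0.22, 2.48], [-1.42, 4.56], [0.17, 2.85], [-2.88, 2.88]. Speed limits (rad/s): [2.39, 2.39, 3.14, 3.14, 3.14, 3.14].

### API

Orientations are given as a rotation vector (axis times angle).
In Python, from bench import bot gives the robot as it stands.
- The arm moves only by the shell command python3 -m pendant 'ROWS' [FORCE]. ROWS is JSON, a list that holds one entry, the list of rows, each a list of 7 numbers: the turn, a rotation vector about the tool's x, y, z in degrees, then the shift along the tool's x, y, z in mm, then the opening, from -1 (shut) to 1 (fully open). A call has 1 to 5 rows; each row is the pose to reach, as a shift and turn from the pose commanded when the call began, along the tool's axes at that moment; what a row does not reach only later rows make up. A row lasts 1/12 s, in which the tool goes at most 41.7 mm and 7.16 degrees, less where a joint would pass 70% of its speed; a pose out of reach is approached as far as the arm can. A call with a gripper value outside its range is refused whole. The fingers move at their own pace and stop on an object; FORCE is the grip in N (left out, the last holds). Time passes only in rows, so rows that repeat a pose let the fingers close. It gives the time, the measured TCP pose, the force and the opening at its end, in the units of the state.
- bot.read_state(): the state, without advancing time (a new reading comes with each control period).
- bot.capture(name): name is "side" or "top" or "wrist"; returns a dict with "color" (480x640x3 uint8, red, green, blue), "intrinsics" (3x3 intrinsics, pixels), "R" (3x3) and "t" (3): a world point X has camera coordinates R X + t. Camera axes: x right, y down, z forward; pixel columns grow to the right and rows downward; lengths in mm; the calibration is good to about 2 mm. The wrist camera is an equidistant fisheye: a pixel r from the principal point sees the ray r / f radians off the axis. A picture is of the moment at which its call begins. There is no depth.
- bot.close_job(): hands the job in, once; it reports no verdict.
The state is a dict: "time": time; "q": joint angles; "joint_vel": joint speeds; "effort": joint torques, N m; "ee_pos": TCP position; "tool_rot": TCP orientation; "wrist_force": force on the tool from outside, world axes, zero at the start; "ft_torque": the same for the moment, N m; "grip_width": opening from 0.0 (shut) to 1.0 (fully open).
Only numpy, scipy, OpenCV 4.12 (cv2) and the standard library are available. Lean on these libraries where they do the work, as an engineer would, in place of code of your own. Each camera call takes 0.05 s, during which the arm holds its last target.

### The job

First turn the focus knob of the document camera until its white pointer stands on the red close-up mark. Then take the sample slide with the copper-coloured disc out of the rack, find its frosted end by the small corner notch, and hold it by the clear end, label side turned up square to the camera lens, with the label in the middle of the view about 15 cm from the lens and no finger over it. Finish while still holding the slide there, steady; do not bump the camera head, and leave the other slides, the beaker, the jar and the bowls where they are.

Things in the scene. Friction and masses are not known exactly. Their poses are not given: they have to be found in the camera images.
- visualiser: Document camera, fixed: a pale grey flat base 250 x 250 x 24 mm with a dark gooseneck. Origin at the centre of the base's underside, z up, front (knob side) towards its own -x. In its frame the gooseneck rises at (90, 95) mm to 375 mm height, the focus knob's upright axis is at (-85, -80) mm and the lens at (100, 30, 310) mm.
- camera_head: Pale cylinder 52 mm across and 62 mm long at the end of the gooseneck, with the lens in its lower end. Origin at the centre of the lens face; its own +z is the viewing direction, out of the lens: 40 degrees below level, towards the front (-x) of the document camera. The head must not be touched.
- focus_knob (a joint): Angle (rad) of the black focus knob. It turns about an upright axis, grows clockwise seen from above, 0 to 2.6, and stays where it is left (friction 0.04 N m). At 0 the white pointer looks to the document camera's own -x; the bar grip lies along the pointer. White ticks stand every 0.35 rad from 0; the long, wide red mark is at 1.40.
- knob_grip (a point): Point on the knob's axis in the middle of its bar grip, 48 mm above the bench. The bar is 42 mm long, 12 mm wide and 26 mm high, its top 59 mm above the bench, on a round skirt 48 mm across whose top is 34 mm above the bench. This frame turns with the knob: its -x is the pointer direction.
- rack: Wooden slide rack, fixed, 110 x 176 mm, base 12 mm thick, standing any way round. Origin under its centre. Three slots 66 mm apart along its y hold a slide each, on its long edge along the rack's x; the slide's ends stand in grooves of wooden blocks (tops 28 mm above the bench, inner faces 33 mm from the slot's middle) with 1 mm play to each side. Lift slides straight up.
- slide_copper: The slide to show: clear acrylic, 90 long (x), 8 thick (y), 45 mm high (z), 38 g, a copper-coloured disc 26 mm across at its middle. Origin: middle of its lower long edge (12 mm above the bench), z up as it stands. The last 26 mm at +x are frosted; the upper corner there has a 9 x 9 mm notch. The label is on the frosted end's +y face: facing it, as it stands, the notch is upper left.
- label (a point): Centre of the paper label (20 x 24 mm) on the copper slide: on its +y face, 32 mm from the middle towards the frosted end, 18 mm above the lower edge. Axes as the slide's: +y points out of the label.
- slide_yellow: A like slide with a yellow disc; it stays in the rack. Same size, origin and axes, but it may stand the other way round.
- slide_grey: A like slide with a dark grey disc; it stays in the rack. Same size, origin and axes.
- beaker: Empty glass beaker, 72 mm across, 95 mm high; a bystander. Origin under its centre.
- amber_jar: Amber jar, 52 mm across, 85 mm high; a bystander. Origin under its centre.
- pink_bowl: Pink bowl, 76 mm across, 35 mm high; a bystander. Origin under its centre.
- cream_bowl: Cream bowl, 76 mm across, 35 mm high; a bystander. Origin under its centre.
Mind the look-alikes: they are no part of the job. What is shaped like the slide_copper but blue or turquoise is not meant.

How it is judged (in metres and radians):
On the way, in this order (a step that is already met when the one before it is completed fails the run):
1. the focus knob's pointer stands on the red mark (within 0.12 rad) (value of joint focus_knob between 1.28 and 1.52 rad and contact force between the fingers and visualiser below 0.2 N), for 0.3 s.
2. the copper slide is lifted clear of the rack (height (world z) of slide_copper above 0.05 m and contact force between slide_copper and the fingers above 0.5 N and contact force between slide_copper and rack below 0.1 N), for 0.1 s.
At the end, for the whole second after the job is handed in: Knob on the red mark (0.12 rad); slide held steady by the gripper alone, label 115 to 185 mm in front of the lens, at most 25 mm off its axis each way, face upwards and square to the lens within 0.35 rad, grasp point over 30 mm from the label centre (value of joint focus_knob between 1.28 and 1.52 rad and z of label in the frame of camera_head between 0.115 and 0.185 m and x of label in the frame of camera_head between -0.025 and 0.025 m and y of label in the frame of camera_head between -0.025 and 0.025 m and angle between the y axis of slide_copper and the z axis of camera_head, either way round below 0.35 rad and angle between slide_copper's own y axis and vertical below 1.25 rad and distance between the grasp point and label above 0.03 m and contact force between slide_copper and the fingers above 0.5 N and contact force between slide_copper and visualiser below 0.1 N and linear speed of slide_copper below 0.03 m/s); the arm keeps its last pose, push and grip.
It fails at once if the camera head is bumped (contact force between any of the arm, the fingers, slide_copper and camera_head above 1 N).
It fails at once if another slide is displaced (distance of any of slide_yellow, slide_grey from where it was at the start of the episode above 0.015 m).
It fails at once if a bystander is displaced (distance of any of beaker, amber_jar, pink_bowl, cream_bowl from where it was at the start of the episode above 0.03 m).
It also fails if it takes over 51 s, if anything falls off the work surface, if the arm or the gripper's body presses on something with over 40 N, if the wrist force passes 120 N, or if a joint passes its speed limit or range.

## Working session

There is one attempt and no reset: what is moved stays moved. The work goes in short steps, Python scripts to look and compute and a shell command to move; the robot and the scene stay as the last step left them, time stands still between calls to the robot, and variables do not carry over. Pictures are saved under pics/ and viewed, and the job is handed in when it is done.

```bash
ls; mkdir -p pics; cat > h.py <<'E'
import numpy as np, cv2
from scipy.spatial.transform import Rotation as R
from bench import bot
def snap(name, fn):
    c=bot.capture(name); cv2.imwrite(fn,c["color"][:,:,::-1]); np.savez(fn+'.npz',K=c["intrinsics"],R=c["R"],t=c["t"]); return c
E
python3 - <<'E'
from h import *
s=bot.read_state()
for k in s: print(k,s[k])
for n in("side","top","wrist"):
    c=snap(n,f'pics/{n}0.png'); print(n,c["intrinsics"].tolist(),c["R"].round(4).tolist(),c["t"], (-c["R"].T@c["t"]).round(1))
E
```

```text
pics
time 0.0
q [-1.56232808e+00  3.81216600e-01  1.29831045e+00  8.49765085e-08
  1.46360469e+00 -2.15309315e-01]
joint_vel [-0.00055003  0.0011705   0.00055279 -0.00165337  0.00172543  0.00072402]
effort [ 7.89360929e-04 -4.48458266e+01 -2.31273115e+01 -1.52611865e-04
  4.90464314e-03  4.57821864e-05]
ee_pos [ 122.04323922 -535.99022064  244.68394995]
tool_rot [ 2.10388566  0.23798993 -2.10354912]
wrist_force [-0.0759586  -0.64829749 -0.4722226 ]
ft_torque [0.01276543 0.04305008 0.00317882]
grip_width 0.9961914171264801
side [[477.31193824958206, 0.0, 320.9724294879892], [0.0, 477.31193824958206, 234.46587366158613], [0.0, 0.0, 1.0]] [[-0.9479, -0.3182, -0.0134], [-0.2197, 0.6839, -0.6957], [0.2305, -0.6565, -0.7182]] [ 537.64122056  291.36278675 1048.37979456] [332.  660.1 962.9]
top [[570.9642605673707, 0.0, 313.97450829886054], [0.0, 570.9642605673707, 235.73184259277596], [0.0, 0.0, 1.0]] [[0.0153, -0.9998, -0.0138], [-0.9962, -0.0141, -0.0858], [0.0856, 0.0151, -0.9962]] [ -31.49776541  559.86026961 1505.54855489] [ 429.3  -46.3 1547.5]
wrist [[371.64829954431775, 0.0, 326.661238753623], [0.0, 371.64829954431775, 242.32210837165144], [0.0, 0.0, 1.0]] [[0.2228, -0.9749, -0.0018], [-0.9272, -0.2124, 0.3085], [-0.3011, -0.0671, -0.9512]] [-549.39670159  -40.61601379  380.38927452] [ 199.3 -518.7  373.4]
```

View pics/top0.png

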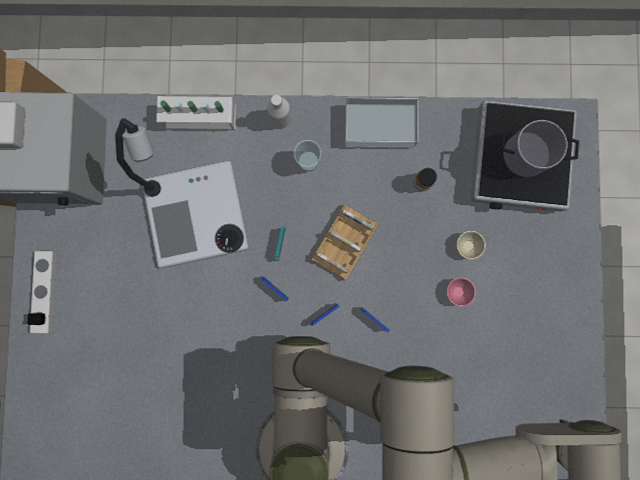

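View pics/side0.png

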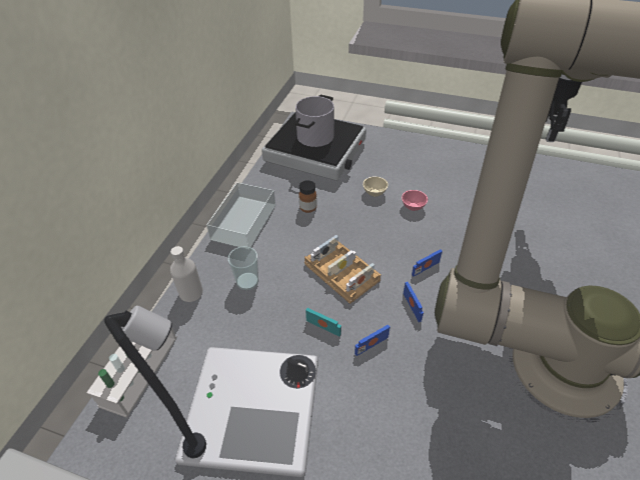

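View pics/wrist0.png

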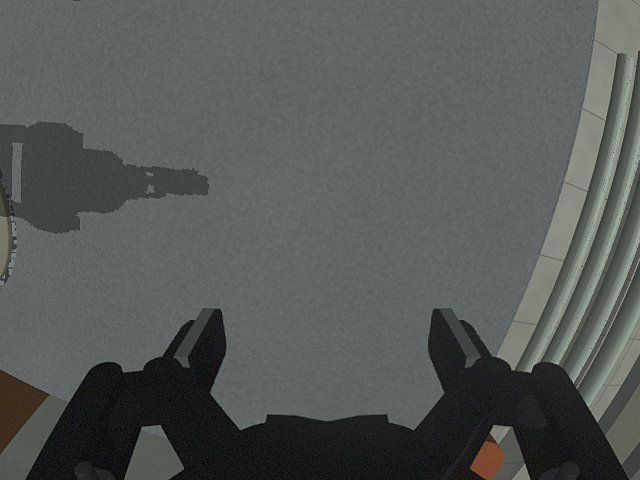

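The top view shows the document camera at (198,214) with its knob at (229,238), the rack at (345,242), the bowls at (470,245) and (461,292), the jar at (427,178) and the beaker at (307,155). Next I'll zoom in.

```bash
python3 - <<'E'
import cv2,numpy as np
t=cv2.imread('pics/top0.png'); s=cv2.imread('pics/side0.png')
def z(im,x,y,w,h,k): return cv2.resize(im[y:y+h,x:x+w],None,fx=k,fy=k,interpolation=cv2.INTER_CUBIC)
cv2.imwrite('pics/tz1.png',z(t,110,110,150,165,3.6))
cv2.imwrite('pics/tz2.png',z(t,300,195,90,90,6))
cv2.imwrite('pics/sz1.png',z(s,295,225,95,80,7))
cv2.imwrite('pics/sz2.png',z(s,170,300,160,180,3.3))
E
```

```text
(no output)
```

View pics/tz1.png

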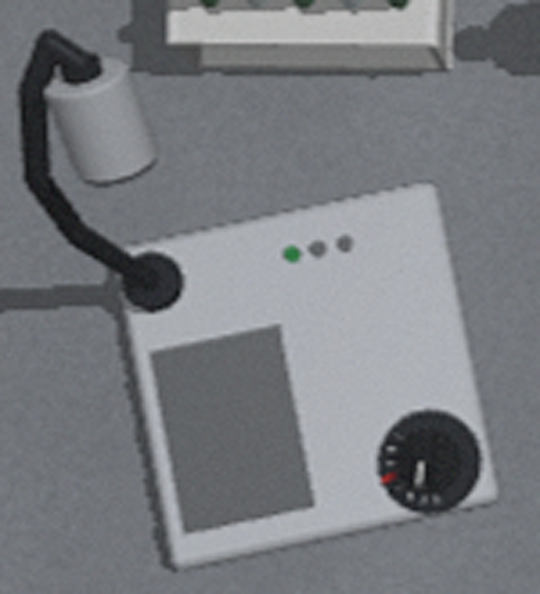

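View pics/tz2.png

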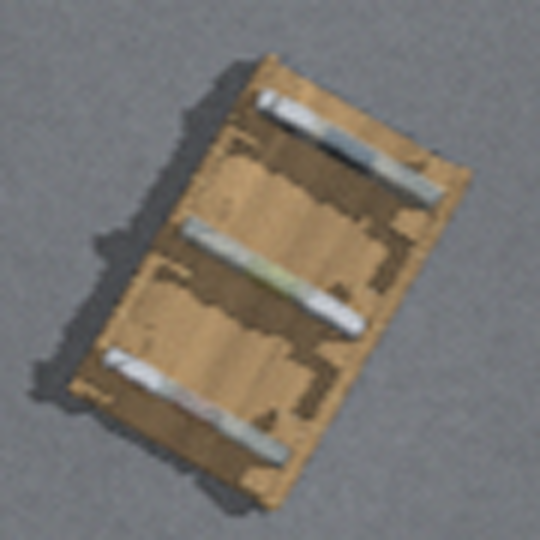

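View pics/sz1.png

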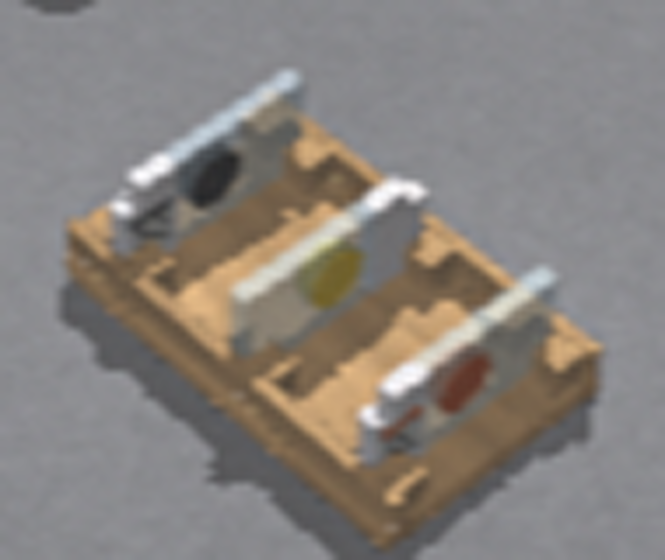

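View pics/sz2.png

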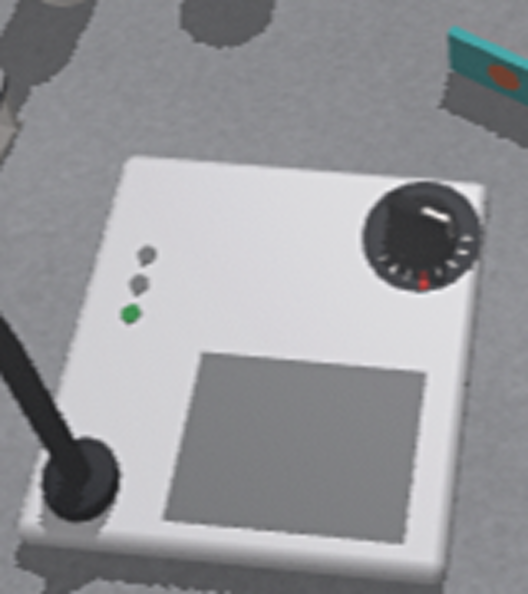

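```bash
cat > fit.py <<'E'
import numpy as np, cv2
from scipy.optimize import least_squares
def cam(n):
    d=np.load(f'pics/{n}.png.npz'); return d['K'],d['R'],d['t']
C={'t':cam('top0'),'s':cam('side0')}
def proj(c,P):
    K,R,t=C[c]; p=K@(R@np.asarray(P,float)+t); return p[:2]/p[2]
def ray(c,px,z):
    K,R,t=C[c]; d=R.T@np.linalg.inv(K)@np.array([px[0],px[1],1.]); o=-R.T@t
    return o+d*(z-o[2])/d[2]
def W(p,l):
    c,s=np.cos(p[2]),np.sin(p[2]); return [p[0]+c*l[0]-s*l[1],p[1]+s*l[0]+c*l[1],l[2]]
def fit(obs,p0):
    f=lambda p: np.concatenate([proj(c,W(p,l))-px for c,l,px in obs])
    r=least_squares(f,p0,x_scale=[100,100,1]); return r.x,r.fun.reshape(-1,2)
E
python3 - <<'E'
from fit import *
T=lambda x,y:('t',np.array([x/3.6+110,y/3.6+110])-.4)
S=lambda x,y:('s',np.array([x/3.3+170,y/3.3+300])-.4)
def o(l,m): return (m[0],l,m[1])
obs=[o((-125,-125,24),T(495,497)),o((-125,125,24),T(178,568)),o((125,-125,24),T(432,184)),o((125,125,24),T(122,245)),
 o((-125,-125,24),S(485,185)),o((125,-125,24),S(128,157)),
 o((-85,-80,34),T(430,461)),o((-85,-80,34),S(423,237))]
p,r=fit(obs,[450,200,.16]); print('vis',p,r.round(1).tolist())
print('knob',W(p,(-85,-80,48)),'lens',W(p,(100,30,310)))
for c in 'ts': print(c, proj(c,W(p,(-85,-80,48))), proj(c,W(p,(100,30,310))),proj(c,W(p,(-15,30,214))))
np.save('vis.npy',p)
T=lambda x,y:('t',np.array([x/6+300,y/6+195])-.4)
S=lambda x,y:('s',np.array([x/7+295,y/7+225])-.4)
# rack frame: x along slide frosted dir of copper, y=label dir -> copper at y=+66
obs=[o((45,-66,50),T(262,100)),o((-45,-66,57),T(440,192)),o((45,0,57),T(187,228)),o((-45,0,57),T(360,328)),o((45,66,50),T(108,352)),o((-45,66,57),T(287,455)),
 o((-45,-66,57),S(292,76)),o((45,0,57),S(238,292)),o((-45,66,57),S(547,275)),o((-45,0,57),S(418,188))]
p,r=fit(obs,[400,-80,1.06]); print('rack',p,r.round(1).tolist()); np.save('rack.npy',p)
print('copper',W(p,(0,66,0)))
for n,px,z in(('bk',(307,155),50),('jar',(427,178),85),('pink',(461,292),35),('cream',(471,245),35),('turq',(280,243),30),('blue',(275,288),30)): print(n,ray('t',px,z).round())
E
```

```text
vis [6.16466442e+02 3.02082679e+02 2.19661028e-01] [[0.9, 1.5], [-2.6, 0.8], [0.6, -1.6], [-3.5, 0.2], [1.7, -1.0], [-0.8, -2.1], [-1.0, 0.0], [-0.5, -2.0]]
knob [np.float64(550.9407805226485), np.float64(205.48357043406872), 48] lens [np.float64(707.5266144909086), np.float64(353.1517003757203), 310]
t [227.21141335 237.24346658] [143.0379333  155.88619223] [164.33869038 211.94704408]
s [296.94592363 366.11058857] [163.60627638 336.47328769] [242.68832531 372.47570052]
rack [ 546.54958159 -105.31707446    1.0517278 ] [[-0.4, -0.8], [-0.3, 0.8], [-0.5, -1.0], [0.4, -0.2], [-0.1, 0.1], [-0.2, 0.4], [0.6, 0.1], [-0.1, 1.0], [0.4, -0.2], [0.2, -2.2]]
copper [np.float64(489.24299370917015), np.float64(-72.57635080280625), 0]
bk [774.  -2.  50.]
jar [ 709. -314.   85.]
pink [ 416. -412.   35.]
cream [ 541. -439.   35.]
turq [539.  67.  30.]
blue [419.  78.  30.]
```

```bash
cat > ov.py <<'E'
from fit import *
def overlay(p,rk,ang,tag):
    for c,f,(x,y,w,h),k in(('t','top0',(110,100,150,180),4),('s','side0',(165,290,170,185),3.2)):
        im=cv2.resize(cv2.imread(f'pics/{f}.png')[y:y+h,x:x+w],None,fx=k,fy=k,interpolation=cv2.INTER_CUBIC)
        q=lambda l:tuple(int(v) for v in ((proj(c,W(p,l))-[x,y]+.5)*k-.5))
        def pl(L,col): cv2.polylines(im,[np.array([q(l) for l in L])],False,col,1)
        B=[(-125,-125),(125,-125),(125,125),(-125,125),(-125,-125)]
        pl([b+(24,) for b in B],(0,255,255)); pl([b+(0,) for b in B],(255,0,255))
        th=np.linspace(0,6.283,60)
        pl([(-85+24*np.cos(t),-80+24*np.sin(t),34) for t in th],(0,255,0))
        pl([(90+12*np.cos(t),95+12*np.sin(t),24) for t in th],(0,255,0))
        # head axis & rim
        d=np.array([-np.cos(np.radians(40)),0,-np.sin(np.radians(40))]);u=np.array([0,1,0]);v=np.cross(d,u);L=np.array([100,30,310])
        for s in(0,-62): pl([tuple(L+s*d+26*(u*np.cos(t)+v*np.sin(t))) for t in th],(0,200,255))
        pl([tuple(L),tuple(L+150*d)],(255,0,0))
        # knob bar at ang: pointer dir = -x rotated clockwise by ang
        a=np.pi-ang; 
        e=np.array([np.cos(a),np.sin(a)]);n=np.array([-e[1],e[0]])
        bar=[(*(np.array([-85,-80])+i*21*e+j*6*n),59) for i,j in((1,1),(1,-1),(-1,-1),(-1,1),(1,1))]
        pl(bar,(255,255,0))
        r=np.pi-1.4; pl([(-85+16*np.cos(r),-80+16*np.sin(r),34),(-85+26*np.cos(r),-80+26*np.sin(r),34)],(255,255,255))
        cv2.imwrite(f'pics/ov_{c}{tag}.png',im)
E
python3 -c "
from ov import *
overlay(np.load('vis.npy'),None,0.0,'1')"
```

```text
(no output)
```

View pics/ov_t1.png

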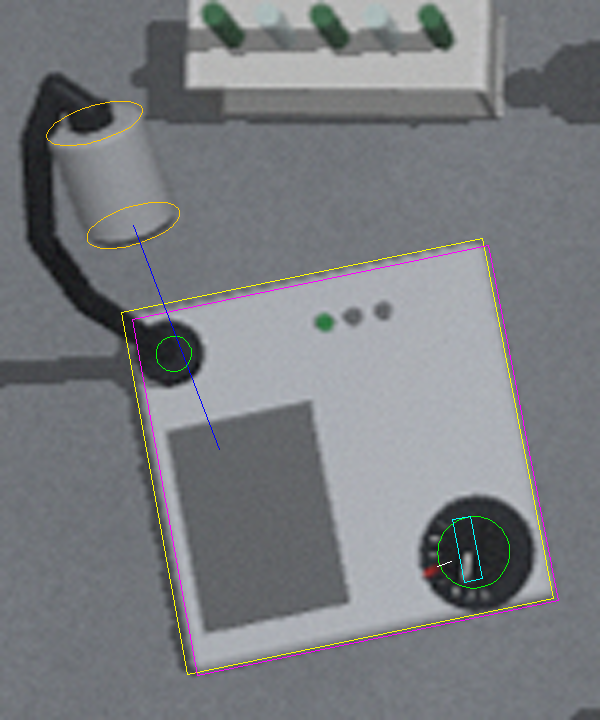

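View pics/ov_s1.png

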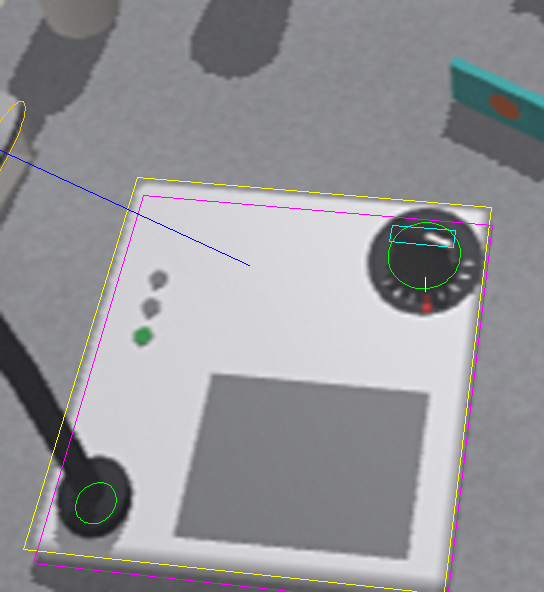

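```bash
python3 - <<'E'
from h import *
from ov import *
overlay(np.load('vis.npy'),None,0.35,'2')
s=bot.read_state(); M=R.from_rotvec(s['tool_rot']).as_matrix(); print(M.round(3))
print('tool y yaw',np.degrees(np.arctan2(M[1,1],M[0,1])))
v=np.load('vis.npy'); r=np.load('rack.npy')
for a in(.35,1.4): 
    pa=v[2]+np.pi-a; print('pointer yaw',np.degrees(pa)%360,'grip y yaw',np.degrees(pa+np.pi/2)%180)
print('copper x yaw',np.degrees(r[2]),'tool y',np.degrees(r[2])+90)
E
```

```text
[[ 0.     0.222 -0.975]
 [ 0.001 -0.975 -0.222]
 [-1.    -0.001 -0.   ]]
tool y yaw -77.17783704283526
pointer yaw 172.5321269887864 grip y yaw 82.53212698878644
pointer yaw 112.37155850004997 grip y yaw 22.371558500049986
copper x yaw 60.25956423659897 tool y 150.25956423659898
```

View pics/ov_t2.png

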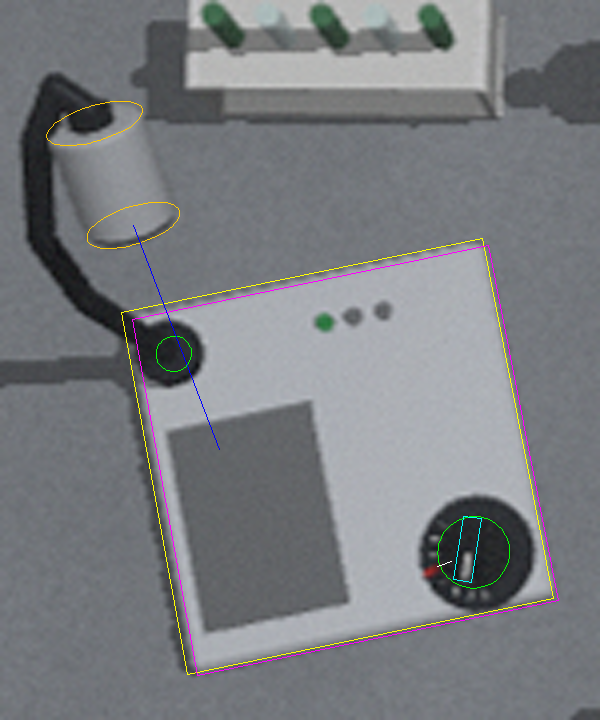

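The overlays fit. The knob pointer is near 0.33–0.35 rad, the copper slide is the one nearest the robot, and its notched end points to +y. Next I move above the knob.

```bash
cat > rel.py <<'E'
from h import *
import sys,json
def down(yaw):
    y=np.array([np.cos(yaw),np.sin(yaw),0]); x=np.array([0,0,-1.]); return np.stack([x,y,np.cross(x,y)],1)
def rel(P,M,show=True):
    s=bot.read_state(); M0=R.from_rotvec(s['tool_rot']).as_matrix()
    with open('log.jsonl','a') as f: f.write(json.dumps({k:np.asarray(s[k]).tolist() for k in('time','q','ee_pos','tool_rot','grip_width')})+'\n')
    rv=np.degrees(R.from_matrix(M0.T@M).as_rotvec()); sh=M0.T@(np.asarray(P)-s['ee_pos'])
    print('t %.2f'%s['time'],'pos',np.round(s['ee_pos'],1),'q',np.round(s['q'],2),'F',np.round(s['wrist_force'],1),'w %.3f'%s['grip_width'])
    print('turn',rv.round(2),'shift',sh.round(1),'tool y yaw',np.degrees(np.arctan2(M0[1,1],M0[0,1])).round(1),'xdown',M0[2,0].round(4))
if __name__=='__main__':
    a=list(map(float,sys.argv[1:])); rel(a[:3],down(np.radians(a[3])))
E
python3 rel.py 551 205 180 82.5
```

```text
t 0.15 pos [ 122.1 -536.1  244.9] q [-1.56  0.38  1.3   0.    1.46 -0.22] F [0.2 0.2 1. ] w 1.001
turn [-1.5968e+02 -9.0000e-02 -1.0000e-02] shift [  65.7 -627.3 -582.7] tool y yaw -77.2 xdown -1.0
```

```bash
python3 -m pendant '[[[-160,0,0,20,-627,-583,0],[-160,0,0,20,-627,-583,0],[-160,0,0,20,-627,-583,0],[-160,0,0,20,-627,-583,0],[-160,0,0,20,-627,-583,0]]]' 40; python3 rel.py 551 205 180 82.5
```

```text
time: 0.57
ee_pos: [226.9, -354.1, 240.2]
tool_rot: [1.715, 0.781, -1.714]
wrist_force: [0.2, -1.1, 0.2]
grip_width: 0.497
t 0.57 pos [ 226.9 -354.1  240.2] q [-1.28  0.16  1.63  0.    1.35 -0.57] F [ 0.2 -1.1  0.2] w 0.497
turn [-1.2355e+02 -3.0000e-02 -1.0000e-02] shift [  60.4 -122.8 -634.5] tool y yaw -41.0 xdown -1.0
```

```bash
python3 -m pendant '[[[-123.5,0,0,20,-123,-634,0],[-123.5,0,0,20,-123,-634,0],[-123.5,0,0,20,-123,-634,0],[-123.5,0,0,20,-123,-634,0],[-123.5,0,0,20,-123,-634,0]]]'; python3 rel.py 551 205 180 82.5
```

```text
time: 0.98
ee_pos: [332.2, -174.5, 234.0]
tool_rot: [1.276, 1.164, -1.276]
wrist_force: [1.0, -0.2, -0.2]
grip_width: 0.503
t 0.98 pos [ 332.2 -174.5  234. ] q [-0.8   0.08  1.75  0.    1.32 -0.71] F [ 1.  -0.2 -0.2] w 0.503
turn [-8.774e+01  2.000e-02 -0.000e+00] shift [  54.   183.2 -397.9] tool y yaw -5.2 xdown -1.0
```

```bash
python3 -m pendant '[[[-87.7,0,0,30,183,-398,0],[-87.7,0,0,30,183,-398,0],[-87.7,0,0,30,183,-398,0],[-87.7,0,0,30,183,-398,0],[-87.7,0,0,30,183,-398,0]]]'; python3 rel.py 551 205 180 82.5
```

```text
time: 1.4
ee_pos: [437.1, 5.3, 219.7]
tool_rot: [0.807, 1.416, -0.807]
wrist_force: [1.3, -1.0, -0.0]
grip_width: 0.497
t 1.40 pos [437.1   5.3 219.7] q [-0.26  0.21  1.63 -0.    1.3  -0.79] F [ 1.3 -1.  -0. ] w 0.497
turn [-5.188e+01  1.000e-02  0.000e+00] shift [  39.7  199.8 -113.8] tool y yaw 30.6 xdown -1.0
```

```bash
python3 -m pendant '[[[-51.9,0,0,40,200,-114,0],[-51.9,0,0,40,200,-114,0],[-51.9,0,0,40,200,-114,0],[-51.9,0,0,40,200,-114,0],[-51.9,0,0,40,200,-114,0]]]'; python3 rel.py 551 205 180 82.5
```

```text
time: 1.82
ee_pos: [539.9, 182.9, 183.5]
tool_rot: [0.322, 1.547, -0.323]
wrist_force: [-0.3, -1.4, 0.5]
grip_width: 0.493
t 1.82 pos [539.9 182.9 183.5] q [ 0.12  0.47  1.34 -0.    1.33 -1.04] F [-0.3 -1.4  0.5] w 0.493
turn [-1.606e+01 -2.000e-02  1.000e-02] shift [ 3.5 24.7  1.4] tool y yaw 66.4 xdown -1.0
```

```bash
python3 -m pendant '[[[-16,0,0,3.5,24.7,1.4,0],[-16,0,0,3.5,24.7,1.4,0],[-16,0,0,3.5,24.7,1.4,0],[-16,0,0,3.5,24.7,1.4,0],[-16,0,0,3.5,24.7,1.4,0]]]'; python3 rel.py 551 205 180 82.5; python3 -c "
from h import *
for n in('top','side','wrist'):
    c=snap(n,f'pics/{n}1.png')
    print(n,(c['R']).tolist(),c['t'].tolist())
i=cv2.imread('pics/wrist1.png')
t=cv2.imread('pics/top1.png'); cv2.imwrite('pics/t1z.png',cv2.resize(t[130:330,130:330],None,fx=3,fy=3))
"
```

```text
time: 2.23
ee_pos: [550.6, 202.7, 180.4]
tool_rot: [0.11, 1.568, -0.11]
wrist_force: [-0.5, -0.0, -0.8]
grip_width: 0.502
t 2.23 pos [550.6 202.7 180.4] q [ 0.15  0.5   1.3  -0.    1.35 -1.28] F [-0.5 -0.  -0.8] w 0.502
turn [-0.52 -0.03  0.01] shift [0.4 2.3 0.1] tool y yaw 82.0 xdown -1.0
top [[0.015330130289373195, -0.9997871252260014, -0.013809103433555877], [-0.9962093293320553, -0.01408964886097327, -0.08583969913012908], [0.08562686060511299, 0.015072691441885168, -0.9962132576489887]] [-31.497765412357786, 559.8602696140547, 1505.5485548932659]
side [[-0.9479423978453918, -0.31815950280524613, -0.013406757320382993], [-0.21970233258054855, 0.6839092959242555, -0.6957003377942655], [0.2305126795336758, -0.6565383505349157, -0.7182070027861723]] [537.6412205555328, 291.3627867450561, 1048.3797945603567]
wrist [[0.13888936975924085, 0.9903078375437847, 0.00036037096871473754], [0.9421591007172111, -0.13224864307979559, 0.3079716307377849], [0.30503437823238644, -0.04243445890908768, -0.951395472342325]] [-277.13964087053455, -512.0838294368557, 159.18808704189865]
```

View pics/wrist1.png

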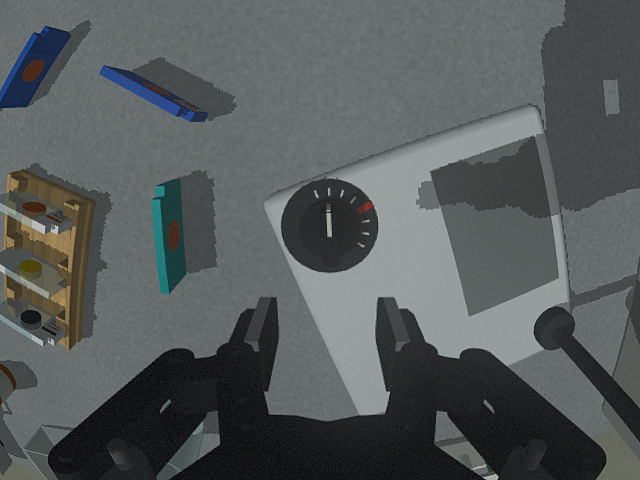

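View pics/side1.png

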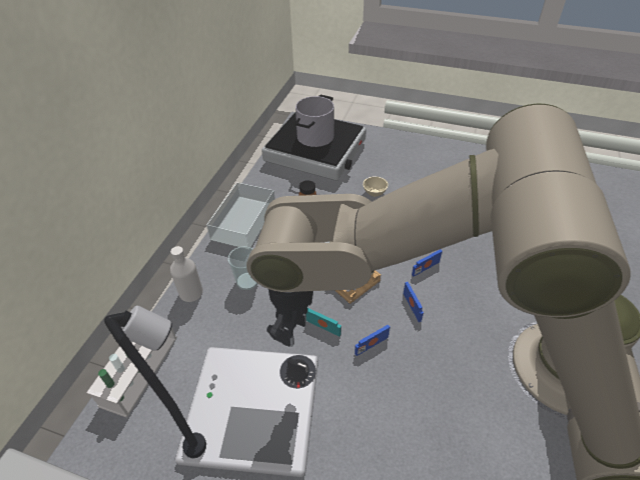

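```bash
cat >> fit.py <<'E'
def fray(f,px,z):
    d=np.load(f'pics/{f}.png.npz'); K,Rm,t=d['K'],d['R'],d['t']
    u=(np.array(px)-K[:2,2])/K[0,0]; r=np.hypot(*u); dc=np.array([*(u/r*np.sin(r)),np.cos(r)]) if r>0 else np.array([0,0,1.])
    dw=Rm.T@dc; o=-Rm.T@t; return o+dw*(z-o[2])/dw[2]
def fproj(f,P):
    d=np.load(f'pics/{f}.png.npz'); K,Rm,t=d['K'],d['R'],d['t']
    c=Rm@np.asarray(P,float)+t; th=np.arctan2(np.hypot(c[0],c[1]),c[2]); h=np.hypot(c[0],c[1])
    return K[:2,2]+K[0,0]*th*c[:2]/h
E
python3 - <<'E'
from fit import *
im=cv2.imread('pics/wrist1.png'); cv2.imwrite('pics/w1z.png',cv2.resize(im[165:290,265:395],None,fx=5,fy=5,interpolation=cv2.INTER_CUBIC))
a=fray('wrist1',(328,207),59);b=fray('wrist1',(330,236),59)
print(a,b,np.degrees(np.arctan2(*(a-b)[1::-1]))%360)
v=np.load('vis.npy')
c=np.mean([fray('wrist1',p,30) for p in((281,226),(378,226),(330,179),(330,273))],0); print('dial',c)
print(fproj('wrist1',W(v,(-85,-80,59))),fproj('wrist1',W(v,(-85,-80,30))))
r=fray('wrist1',(366,207),25); print('red',np.degrees(np.arctan2(*(r-c)[1::-1])), np.linalg.norm((r-c)[:2]))
for pth in((-125,-125),(-125,125),(125,125)): print(fproj('wrist1',W(v,(*pth,24))))
E
```

```text
[527.44365671 206.78824624  59.        ] [548.3295395  205.30149442  59.        ] 175.92829484836494
dial [549.65999292 205.21111937  30.        ]
[330.75920322 239.46889174] [330.35425563 228.30092122]
red 109.48507003327835 32.06700973217159
[259.16739768 200.06213565]
[541.26917681 103.45147237]
[573.05092163 339.2927664 ]
```

View pics/w1z.png

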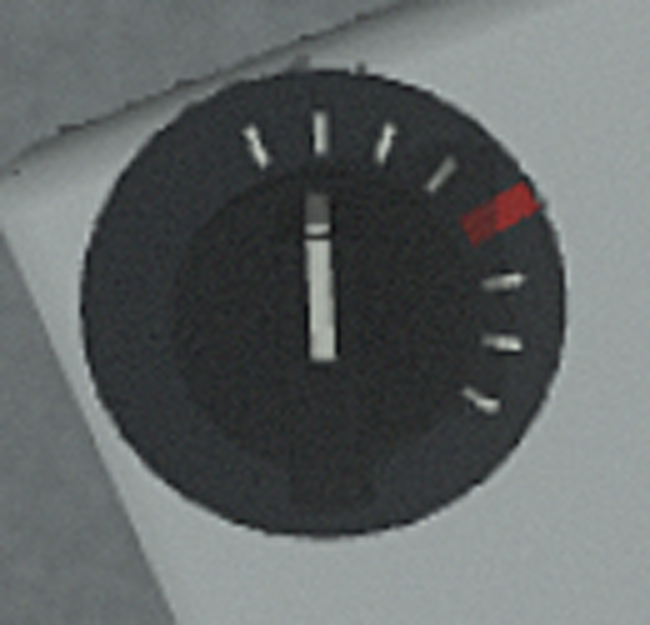

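```bash
python3 rel.py 550.5 205.4 52 84.5; python3 -m pendant '[[[-2.5,0,0,40,2.8,-0.2,0],[-2.5,0,0,80,2.8,-0.2,0],[-2.5,0,0,110,2.8,-0.2,0],[-2.5,0,0,128,2.8,-0.2,0],[-2.5,0,0,128,2.8,-0.2,0]]]' 25; python3 rel.py 550.5 205.4 52 84.5
```

```text
t 2.38 pos [550.6 202.4 180.7] q [ 0.15  0.5   1.3   0.    1.35 -1.28] F [-1.2  0.4  0. ] w 0.502
turn [-2.52  0.   -0.  ] shift [128.7   2.9  -0.6] tool y yaw 82.0 xdown -1.0
time: 2.8
ee_pos: [549.0, 204.9, 49.0]
tool_rot: [0.074, 1.577, -0.077]
wrist_force: [-1.3, 0.1, -0.5]
grip_width: 0.499
t 2.80 pos [549.  204.9  49. ] q [ 0.16  0.65  1.45  0.    1.05 -1.32] F [-1.3  0.1 -0.5] w 0.499
turn [-0.01 -0.4   0.1 ] shift [-3.1  0.6  1.5] tool y yaw 84.5 xdown -1.0
```

```bash
python3 -m pendant '[[[0,0,0,-1,0.5,0,0],[0,0,0,-1,0.5,0,-1],[0,0,0,-1,0.5,0,-1],[0,0,0,-1,0.5,0,-1],[0,0,0,-1,0.5,0,-1]]]' 25; python3 rel.py 550.5 205.4 52 84.5
```

```text
time: 3.22
ee_pos: [551.6, 204.7, 55.6]
tool_rot: [0.073, 1.567, -0.076]
wrist_force: [-1.0, -8.5, 6.4]
grip_width: 0.133
t 3.22 pos [551.6 204.7  55.6] q [ 0.16  0.64  1.44 -0.    1.06 -1.32] F [-1.  -8.5  6.4] w 0.133
turn [0.07 0.17 0.11] shift [ 3.6  0.5 -1.2] tool y yaw 84.6 xdown -1.0
```

```bash
python3 -m pendant '[[[0,0,0,0,0,0,-1],[0,0,0,0,0,0,-1]]]'; python3 rel.py 550.5 205.4 52 21.5
```

```text
time: 3.38
ee_pos: [551.6, 204.8, 55.6]
tool_rot: [0.073, 1.567, -0.076]
wrist_force: [-2.5, -7.7, 7.3]
grip_width: 0.135
t 3.38 pos [551.6 204.8  55.6] q [ 0.16  0.64  1.44 -0.    1.06 -1.32] F [-2.5 -7.7  7.3] w 0.135
turn [63.06  0.21  0.  ] shift [ 3.6  0.5 -1.2] tool y yaw 84.6 xdown -1.0
```

```bash
python3 -m pendant '[[[7,0,0,0,0,0,-1],[14,0,0,0,0,0,-1],[21,0,0,0,0,0,-1],[28,0,0,0,0,0,-1],[35,0,0,0,0,0,-1]]]'; python3 -m pendant '[[[7,0,0,0,0,0,-1],[14,0,0,0,0,0,-1],[21,0,0,0,0,0,-1],[28,0,0,0,0,0,-1],[28,0,0,0,0,0,-1]]]';  python3 rel.py 550.5 205.4 52 21.5; python3 -c "
from h import *
snap('wrist','pics/wrist2.png')
c=snap('side','pics/side2.png')['color'][:,:,::-1]
cv2.imwrite('pics/s2z.png',cv2.resize(c[320:420,240:360],None,fx=5,fy=5,interpolation=2))"
```

```text
time: 3.8
ee_pos: [551.7, 204.5, 55.7]
tool_rot: [0.555, 1.495, -0.558]
wrist_force: [-1.7, -10.0, 8.4]
grip_width: 0.134
time: 4.22
ee_pos: [551.6, 204.4, 55.6]
tool_rot: [0.931, 1.358, -0.933]
wrist_force: [-2.6, -10.7, 7.3]
grip_width: 0.13
t 4.22 pos [551.6 204.4  55.6] q [ 0.16  0.64  1.44 -0.    1.06 -0.21] F [ -2.6 -10.7   7.3] w 0.130
turn [-0.32  0.2  -0.07] shift [ 3.6 -0.6 -1.4] tool y yaw 21.2 xdown -1.0
```

View pics/wrist2.png

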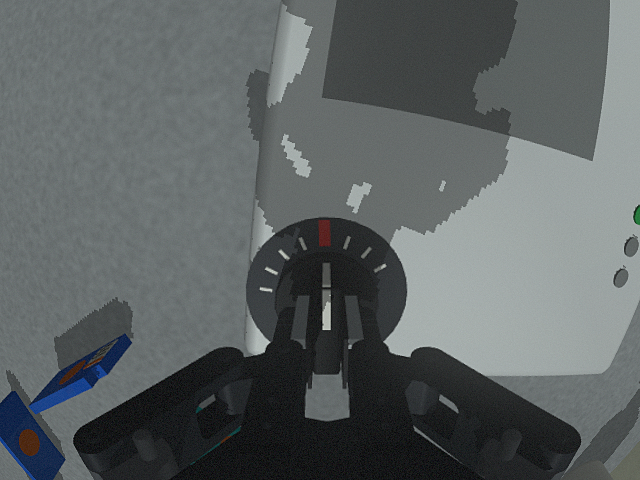

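View pics/s2z.png

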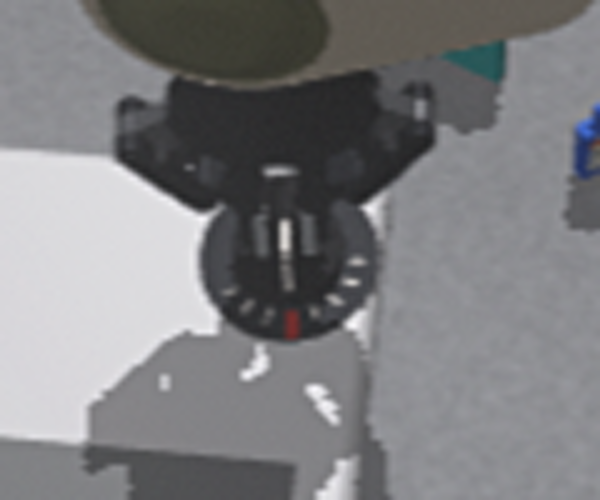

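The pointer lines up with the red mark in the wrist image, at (325,233). I'll release and rise.

```bash
python3 -m pendant '[[[0,0,0,0,0,0,0],[0,0,0,0,0,0,0],[0,0,0,0,0,0,0],[0,0,0,-10,0,0,0],[0,0,0,-30,0,0,0]]]';python3 -m pendant '[[[0,0,0,-40,0,0,0],[0,0,0,-80,0,0,0],[0,0,0,-120,0,0,0],[0,0,0,-130,0,0,0],[0,0,0,-130,0,0,0]]]';  python3 rel.py 489 -73 200 -29.7; python3 -c "
from h import *
c=snap('wrist','pics/wrist3.png')['color'][:,:,::-1]
cv2.imwrite('pics/w3z.png',cv2.resize(c[150:300,240:420],None,fx=4,fy=4,interpolation=2))"
```

```text
time: 4.73
ee_pos: [549.9, 206.1, 82.7]
tool_rot: [0.926, 1.367, -0.93]
wrist_force: [-0.8, 0.1, -0.8]
grip_width: 0.5
time: 5.15
ee_pos: [551.9, 206.5, 218.0]
tool_rot: [0.931, 1.358, -0.922]
wrist_force: [0.5, 0.1, -0.0]
grip_width: 0.5
t 5.15 pos [551.9 206.5 218. ] q [ 0.16  0.47  1.24  0.    1.43 -0.22] F [ 0.5  0.1 -0. ] w 0.500
turn [51.28 -0.12 -0.46] shift [  17.2 -161.5  236.7] tool y yaw 21.6 xdown -1.0
```

View pics/w3z.png

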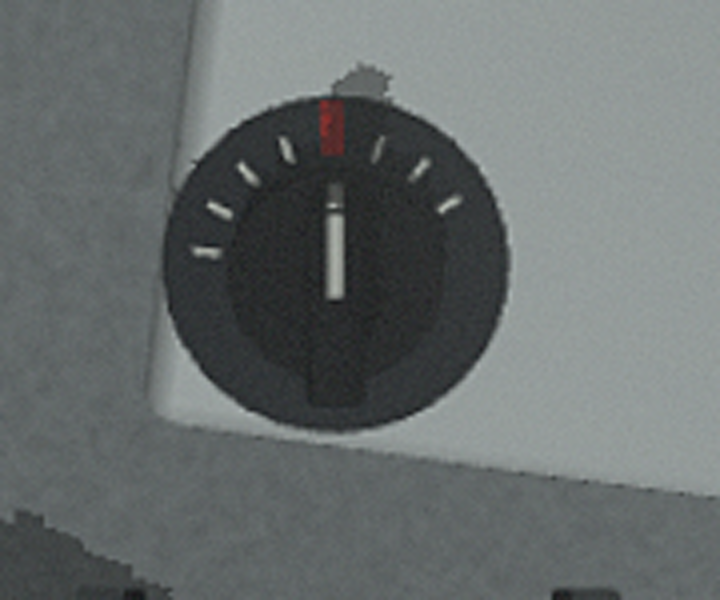

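```bash
python3 -m pendant '[[[0,20,0,0,-60,90,0],[0,20,0,0,-60,90,0],[0,20,0,0,-60,90,0],[0,20,0,0,-60,90,0]]]'; python3 rel.py 489 -73 220 -29.7; python3 -m pendant '[[[0,-20,20,0,0,0,0],[0,-20,20,0,0,0,0],[0,-20,20,0,0,0,0],[0,-20,20,0,0,0,0]]]'; python3 rel.py 489 -73 220 -29.7
python3 - <<'E'
import json,numpy as np
for l in open('log.jsonl'):
    d=json.loads(l); print(np.round(d['q'],3),np.round(d['ee_pos'],1),np.round(d['tool_rot'],3))
E
```

```text
time: 5.53
ee_pos: [527.9, 94.7, 211.2]
tool_rot: [1.135, 1.661, -0.795]
wrist_force: [0.9, -0.6, -0.8]
grip_width: 0.503
t 5.53 pos [527.9  94.7 211.2] q [-0.18  0.44  1.35  0.3   1.55 -0.59] F [ 0.9 -0.6 -0.8] w 0.503
turn [ 50.22 -18.89   9.26] shift [-57.4 -96.7 130.6] tool y yaw 21.1 xdown -0.9375
time: 5.87
ee_pos: [527.6, 100.3, 212.7]
tool_rot: [1.162, 1.128, -0.71]
wrist_force: [0.9, -0.3, -0.1]
grip_width: 0.501
t 5.87 pos [527.6 100.3 212.7] q [-0.1   0.26  1.63  0.17  0.95 -0.49] F [ 0.9 -0.3 -0.1] w 0.501
turn [ 47.24  -8.43 -18.5 ] shift [-37.9 -82.4 152.8] tool y yaw 18.0 xdown -0.9412
[-1.562  0.381  1.298  0.     1.464 -0.215] [ 122.1 -536.1  244.9] [ 2.104  0.238 -2.103]
[-1.284  0.157  1.633  0.     1.352 -0.568] [ 226.9 -354.1  240.2] [ 1.715  0.781 -1.714]
[-0.802  0.08   1.746  0.     1.316 -0.711] [ 332.2 -174.5  234. ] [ 1.276  1.164 -1.276]
[-0.26   0.207  1.633 -0.     1.301 -0.794] [437.1   5.3 219.7] [ 0.807  1.416 -0.807]
[ 0.119  0.466  1.343 -0.     1.333 -1.04 ] [539.9 182.9 183.5] [ 0.322  1.547 -0.323]
[ 0.151  0.496  1.299 -0.     1.347 -1.28 ] [550.6 202.7 180.4] [ 0.11   1.568 -0.11 ]
[ 0.151  0.496  1.299  0.     1.347 -1.28 ] [550.6 202.4 180.7] [ 0.11   1.568 -0.11 ]
[ 0.155  0.649  1.45   0.     1.05  -1.319] [549.  204.9  49. ] [ 0.074  1.577 -0.077]
[ 0.155  0.64   1.443 -0.003  1.056 -1.319] [551.6 204.7  55.6] [ 0.073  1.567 -0.076]
[ 0.155  0.64   1.443 -0.003  1.056 -1.319] [551.6 204.8  55.6] [ 0.073  1.567 -0.076]
[ 0.155  0.64   1.443 -0.004  1.057 -0.213] [551.6 204.4  55.6] [ 0.931  1.358 -0.933]
[ 0.157  0.466  1.237  0.     1.43  -0.22 ] [551.9 206.5 218. ] [ 0.931  1.358 -0.922]
[-0.183  0.437  1.354  0.299  1.547 -0.588] [527.9  94.7 211.2] [ 1.135  1.661 -0.795]
[-0.098  0.262  1.626  0.172  0.945 -0.492] [527.6 100.3 212.7] [ 1.162  1.128 -0.71 ]
```

```bash
cat > kin.py <<'E'
import json,numpy as np,itertools
from scipy.spatial.transform import Rotation as R
from scipy.optimize import least_squares
D=[json.loads(l) for l in open('log.jsonl')]
Rz=lambda a:R.from_euler('z',a); Ry=lambda a:R.from_euler('y',a); Rx=lambda a:R.from_euler('x',a)
def rots(q,s4,s6,ax4):
    A=Rz(q[0]);B=A*Ry(q[1]);C=B*Ry(q[2]);Dd=C*(Rz(s4*q[3]) if ax4=='z' else Rx(s4*q[3]) if ax4=='x' else Ry(s4*q[3]));E=Dd*Ry(q[4]);F=E*Rz(s6*q[5]); return A,B,C,Dd,E,F
def best(s4,s6,ax4,v=False):
    X=[rots(d['q'],s4,s6,ax4)[5].inv()*R.from_rotvec(d['tool_rot']) for d in D]
    m=R.concatenate(X).mean(); return max((m.inv()*x).magnitude() for x in X),m
def ff(p,d,s4,s6,ax4):
    A,B,C,Dd,E,F=rots(d['q'],s4,s6,ax4); p=p.reshape(-1,3)
    return A.apply(p[0])+B.apply(p[1])+C.apply(p[2])+Dd.apply(p[3])+E.apply(p[4])
def fitp(s4,s6,ax4):
    f=lambda p:np.concatenate([np.concatenate([ff(p,d,s4,s6,ax4)-d['ee_pos'] for d in D]),1e-3*(p)])
    r=least_squares(f,np.tile([0,0,200.],5)); n=len(D)*3
    return r.x.reshape(-1,3),np.abs(r.fun[:n]).max()
if __name__=='__main__':
    for a in 'xyz':
        for s4,s6 in itertools.product((1,-1),(1,-1)): print(a,s4,s6,best(s4,s6,a)[0])
    k=min(((s4,s6,a) for a in 'xyz' for s4 in(1,-1) for s6 in (1,-1)),key=lambda k:best(*k)[0])
    print(k); p,e=fitp(*k); print(p.round(1),e)
E
python3 kin.py; python3 -m pendant '[[[47,-9,-18,-38,-82,153,0],[47,-9,-18,-38,-82,153,0],[47,-9,-18,-38,-82,153,0],[47,-9,-18,-38,-82,153,0],[47,-9,-18,-38,-82,153,0]]]';  python3 rel.py 489 -73 220 -29.7
```

```text
x 1 1 0.37867653937245116
x 1 -1 1.2419202857973037
x -1 1 0.37881059099465064
x -1 -1 1.1567851133236988
y 1 1 0.3774381453981509
y 1 -1 1.2044618153372364
y -1 1 0.37721567234630154
y -1 -1 1.1939826834299965
z 1 1 8.025154038416281e-16
z 1 -1 1.206109202759336
z -1 1 0.5377175143039203
z -1 -1 1.1924328088475908
(1, 1, 'z')
[[  0.   39.2 130.1]
 [  0.   39.2 537.1]
 [103.   39.2 175.4]
 [  0.   -0.  175.4]
 [ -0.    0.  243.5]] 0.0009787551244926362
time: 6.28
ee_pos: [489.0, -76.9, 219.9]
tool_rot: [1.466, 0.996, -1.323]
wrist_force: [0.8, -0.0, 0.4]
grip_width: 0.502
t 6.28 pos [489.  -76.9 219.9] q [-0.42  0.26  1.56  0.04  1.23 -0.15] F [ 0.8 -0.   0.4] w 0.502
turn [13.79 -2.17 -5.57] shift [-0.1 -1.  -3.8] tool y yaw -16.0 xdown -0.9946
```

```bash
cat > ik.py <<'E'
from kin import *
K=(1,1,'z'); P,_=fitp(*K); M0=best(*K)[1]
lo=np.array([-3.11,-.89,.22,-1.42,.17,-2.88]);hi=np.array([3.11,2.33,2.48,4.56,2.85,2.88])
def fk(q): return ff(P.ravel(),{'q':q},*K), (rots(q,*K)[5]*M0).as_matrix()
def ik(p,M,seeds):
    out=[]
    for s in seeds:
        f=lambda q:(lambda a:np.concatenate([(a[0]-p)/200,R.from_matrix(a[1].T@M).as_rotvec()]))(fk(q))
        r=least_squares(f,np.clip(s,lo+.01,hi-.01),bounds=(lo,hi))
        if np.linalg.norm(r.fun)<1e-4 and not any(np.allclose(r.x,o,atol=.01) for o in out): out.append(r.x)
    return out
def W(p,l):
    c,s=np.cos(p[2]),np.sin(p[2]); return np.array([p[0]+c*l[0]-s*l[1],p[1]+s*l[0]+c*l[1],l[2]])
E
cat > plan.py <<'E'
from ik import *
v=np.load('vis.npy');rk=np.load('rack.npy'); rng=np.random.default_rng(0)
Rv=Rz(v[2]).as_matrix(); d=Rv@np.array([-np.cos(np.radians(40)),0,-np.sin(np.radians(40))]); lens=W(v,(100,30,310)); L=lens+150*d
n=-d; e1=Rv@np.array([np.sin(np.radians(40)),0,-np.cos(np.radians(40))]); e2=Rv@np.array([0,1,0.]) # e1: down-forward
S0=Rz(rk[2]).as_matrix(); o0=W(rk,(0,66,12))
seeds=[rng.uniform(lo,hi) for _ in range(30)]+[np.array([0,.3,1.5,0,1.2,0])]
def tool_in_slide(beta,flip,g=-28,hz=39):
    x=np.array([np.sin(beta),0,-np.cos(beta)]); y=np.array([0,-1 if flip else 1,0]); return np.stack([x,y,np.cross(x,y)],1),np.array([g,0,hz])
if __name__=='__main__':
  for flip in(1,0):
   for b in (0,):
    T,tp=tool_in_slide(np.radians(b),flip)
    G=ik(o0+S0@tp,S0@T,seeds)
    for q in G: print('grasp flip',flip,b,q.round(2))
    for phi in range(-180,180,20):
      z=-(np.cos(np.radians(phi))*e1+np.sin(np.radians(phi))*e2); S=np.stack([np.cross(n,z),n,z],1)
      o=L-S@np.array([32,4,18])
      for q in ik(o+S@tp,S@T,seeds):
        print('  final flip',flip,'phi',phi,q.round(2),'margin',np.minimum(q-lo,hi-q).min().round(2),'toolx',(S@T)[:,0].round(2))
E
python3 plan.py
```

```text
grasp flip 1 0 [-0.45  0.52  1.74 -0.    0.88  0.07]
  final flip 1 phi -160 [ 0.35  1.45  0.39  3.6   2.51 -2.86] margin 0.02 toolx [-0.51 -0.47  0.72]
  final flip 1 phi -140 [ 0.46  1.44  0.33  3.99  2.4  -2.66] margin 0.11 toolx [-0.34 -0.73  0.59]
  final flip 1 phi -120 [ 0.55  1.37  0.38  4.35  2.27 -2.47] margin 0.16 toolx [-0.12 -0.92  0.38]
  final flip 1 phi -80 [ 0.68  1.09  0.71 -1.35  1.88 -2.15] margin 0.07 toolx [ 0.32 -0.94 -0.13]
  final flip 1 phi -60 [ 0.71  0.91  0.91 -1.16  1.59 -2.09] margin 0.26 toolx [ 0.5  -0.78 -0.38]
  final flip 1 phi -40 [ 0.69  0.73  1.11 -0.99  1.26 -2.11] margin 0.43 toolx [ 0.62 -0.52 -0.59]
  final flip 1 phi -20 [ 0.62  0.56  1.3  -0.77  0.91 -2.25] margin 0.63 toolx [ 0.66 -0.2  -0.72]
  final flip 1 phi 0 [ 0.48  0.43  1.45 -0.3   0.6  -2.69] margin 0.19 toolx [ 0.63  0.14 -0.77]
  final flip 1 phi 20 [0.3  0.36 1.55 0.56 0.58 2.72] margin 0.16 toolx [ 0.51  0.47 -0.72]
  final flip 1 phi 40 [0.12 0.39 1.59 1.07 0.9  2.18] margin 0.7 toolx [ 0.34  0.73 -0.59]
  final flip 1 phi 60 [-0.02  0.49  1.55  1.26  1.3   1.96] margin 0.92
[... 1468 characters left out ...]
0.47 -0.72]
  final flip 0 phi 40 [ 0.12  0.39  1.59  1.07  0.9  -0.96] margin 0.73 toolx [ 0.34  0.73 -0.59]
  final flip 0 phi 60 [-0.02  0.49  1.55  1.26  1.3  -1.18] margin 0.93 toolx [ 0.12  0.92 -0.38]
  final flip 0 phi 80 [-0.08  0.65  1.46  1.36  1.67 -1.26] margin 1.02 toolx [-0.11  0.99 -0.13]
  final flip 0 phi 100 [-0.09  0.82  1.31  1.46  2.   -1.27] margin 0.85 toolx [-0.32  0.94  0.13]
  final flip 0 phi 120 [-0.05  1.    1.13  1.63  2.29 -1.18] margin 0.56 toolx [-0.5   0.78  0.38]
  final flip 0 phi 140 [ 0.03  1.15  0.93  1.95  2.52 -0.94] margin 0.33 toolx [-0.62  0.52  0.59]
  final flip 0 phi 160 [ 0.13  1.29  0.73  2.5   2.65 -0.51] margin 0.2 toolx [-0.66  0.2   0.72]
```

```bash
cat > clr.py <<'E'
from plan import *
head=[lens,lens-62*d]
goose=[W(v,(90,95,24)),W(v,(90,95,375)),lens-62*d+np.array([0,0,30])]
def segd(a,b,c,e):
    t=np.linspace(0,1,60); A=a+np.outer(t,b-a);B=c+np.outer(t,e-c); return np.linalg.norm(A[:,None]-B[None],axis=2).min()
def pts(q):
    A,B,C,Dd,E,F=rots(q,*K); p=P
    sh=A.apply(p[0]); el=sh+B.apply(p[1]); off=el+C.apply([103,118,0]); wr=el+C.apply(p[2])+Dd.apply(p[3]); tcp=wr+E.apply(p[4]); return sh,el,off,wr,tcp
if __name__=='__main__':
  T,tp=tool_in_slide(0,1); G=S0@T
  print('lens',lens,'label',L)
  for phi in (-50,-40,-30,-20,30,40,50,60,70,80):
    z=-(np.cos(np.radians(phi))*e1+np.sin(np.radians(phi))*e2); S=np.stack([np.cross(n,z),n,z],1)
    p=L-S@np.array([32,4,18])+S@tp
    for q in ik(p,S@T,seeds[-8:]):
      _,el,off,wr,tcp=pts(q)
      print(phi,q.round(2),'rot',np.degrees(R.from_matrix(G.T@S@T).as_rotvec()).round(0),'tcp',tcp.round(),'wr',wr.round(),
       'head-tool %.0f head-fore %.0f goose-tool %.0f goose-fore %.0f'%(segd(wr,tcp,*head),min(segd(off,wr,*head),segd(el,wr,*head)),min(segd(wr,tcp,goose[i],goose[i+1]) for i in(0,1)),min(segd(off,wr,goose[i],goose[i+1]) for i in (0,1))),'slide low z',min((p+S@(np.array(c)-tp))[2] for c in((45,0,0),(45,0,45),(-45,0,0))).round())
E
python3 clr.py
```

```text
lens [707.52661449 353.15170038 310.        ] label [595.38099814 328.11367467 213.58185855]
-50 [ 0.7   0.82  1.01 -1.07  1.43 -2.09] rot [138.  70.  42.] tcp [601. 385. 186.] wr [462. 545. 306.] head-tool 167 head-fore 312 goose-tool 88 goose-fore 257 slide low z 157.0
-40 [ 0.69  0.73  1.11 -0.99  1.26 -2.11] rot [138.  66.  29.] tcp [594. 389. 194.] wr [442. 515. 337.] head-tool 167 head-fore 312 goose-tool 94 goose-fore 261 slide low z 163.0
-30 [ 0.66  0.64  1.21 -0.89  1.09 -2.15] rot [137.  62.  17.] tcp [586. 390. 202.] wr [427. 479. 364.] head-tool 167 head-fore 312 goose-tool 100 goose-fore 264 slide low z 170.0
-20 [ 0.62  0.56  1.3  -0.77  0.91 -2.25] rot [136.  57.   5.] tcp [579. 390. 210.] wr [417. 439. 386.] head-tool 167 head-fore 312 goose-tool 107 goose-fore 268 slide low z 178.0
30 [0.2  0.36 1.58 0.88 0.72 2.39] rot [117.  32. -50.] tcp [553. 361. 248.] wr [447. 213. 409.] head-tool 167 head-fore 312 goose-tool 141 goose-fore 312 slide low z 194.0
40 [0.12 0.39 1.59 1.07 0.9  2.18] rot [112.  26. -59.] tcp [551. 351. 253.] wr [468. 173. 396.] head-tool 167 head-fore 312 goose-tool 147 goose-fore 325 slide low z 194.0
50 [0.04 0.43 1.58 1.19 1.1  2.05] rot [105.  21. -69.] tcp [550. 341. 257.] wr [493. 137. 376.] head-tool 167 head-fore 312 goose-tool 152 goose-fore 337 slide low z 195.0
60 [-0.02  0.49  1.55  1.26  1.3   1.96] rot [ 99.  15. -77.] tcp [551. 330. 259.] wr [520. 107. 352.] head-tool 167 head-fore 312 goose-tool 157 goose-fore 345 slide low z 195.0
70 [-0.06  0.56  1.51  1.31  1.49  1.91] rot [ 91.   9. -85.] tcp [552. 319. 260.] wr [550.  84. 323.] head-tool 167 head-fore 312 goose-tool 162 goose-fore 350 slide low z 197.0
80 [-0.08  0.65  1.46  1.36  1.67  1.88] rot [ 83.   4. -93.] tcp [555. 309. 259.] wr [581.  69. 291.] head-tool 167 head-fore 312 goose-tool 166 goose-fore 353 slide low z 199.0
```

```bash
python3 rel.py 475.4 -96.9 170 -29.7
```

```text
t 6.28 pos [489.  -76.9 219.9] q [-0.42  0.26  1.56  0.04  1.23 -0.15] F [ 0.8 -0.   0.4] w 0.502
turn [13.79 -2.17 -5.57] shift [ 48.3 -12.5  24.2] tool y yaw -16.0 xdown -0.9946
```

```bash
python3 -m pendant '[[[13.8,-2.2,-5.6,48,-12.5,24,0],[13.8,-2.2,-5.6,48,-12.5,24,0],[13.8,-2.2,-5.6,48,-12.5,24,0],[13.8,-2.2,-5.6,48,-12.5,24,0],[13.8,-2.2,-5.6,48,-12.5,24,0]]]' 40; python3 rel.py 475.4 -96.9 170 -29.7; python3 -c "
from h import *
c=snap('wrist','pics/wrist4.png')
from fit import *
rk=np.load('rack.npy')
im=cv2.imread('pics/wrist4.png')
for yy,col in((66,(0,255,255)),(0,(0,255,0))):
  for z in (57,):
    L=[fproj('wrist4',W(rk,(a,yy+b,z))) for a,b in((45,4),(45,-4),(-45,-4),(-45,4),(45,4))]
    cv2.polylines(im,[np.array(L).astype(int)],False,col,1)
cv2.imwrite('pics/w4o.png',im)
"
```

```text
time: 6.7
ee_pos: [477.6, -92.5, 171.5]
tool_rot: [1.575, 0.923, -1.566]
wrist_force: [-0.5, -0.2, -0.3]
grip_width: 0.5
t 6.70 pos [477.6 -92.5 171.5] q [-0.44  0.34  1.59  0.    1.2   0.07] F [-0.5 -0.2 -0.3] w 0.500
turn [ 0.73 -0.15 -0.27] shift [1.5 0.2 4.9] tool y yaw -29.0 xdown -1.0
```

View pics/w4o.png

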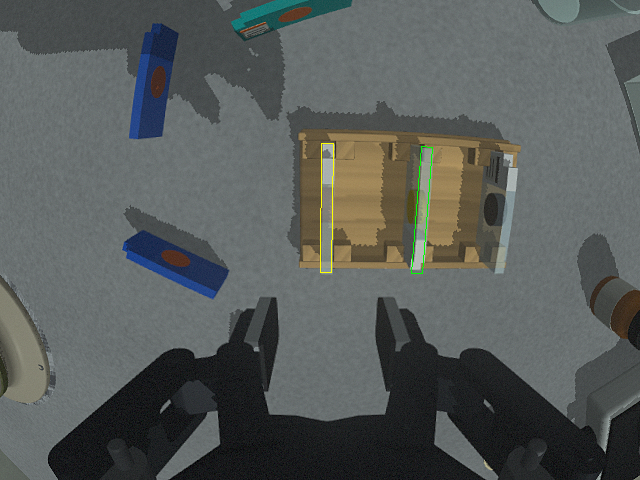

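View pics/wrist4.png

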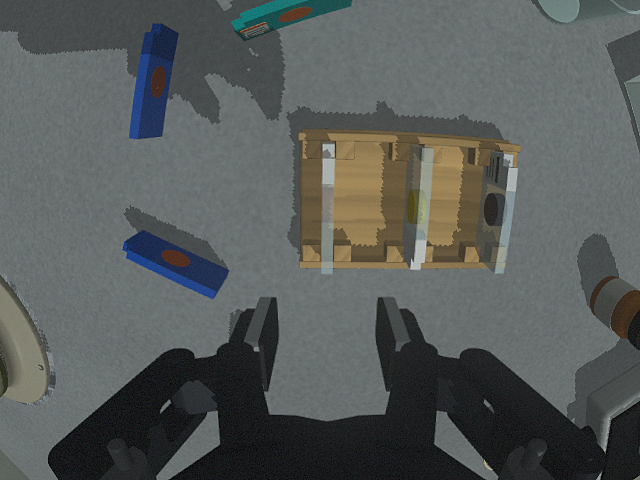

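The predicted top edges (yellow and green) lie on the slides, with the copper slide about 1 px to the right. I'll descend to grasp height, then close.

```bash
python3 rel.py 475.9 -97.2 51 -29.7; python3 -m pendant '[[[0.7,0,-0.2,1,0.6,5,0],[0.7,0,-0.2,40,0.6,5,0],[0.7,0,-0.2,75,0.6,5,0],[0.7,0,-0.2,100,0.6,5,0],[0.7,0,-0.2,110,0.6,5,0]]]' 40; python3 rel.py 475.9 -97.2 51 -29.7
```

```text
t 6.75 pos [477.6 -92.5 171.9] q [-0.44  0.34  1.59  0.    1.2   0.07] F [-0.   0.1  0.1] w 0.498
turn [ 0.71 -0.15 -0.3 ] shift [120.9   0.2   5.2] tool y yaw -29.0 xdown -1.0
time: 7.17
ee_pos: [474.5, -97.1, 58.8]
tool_rot: [1.582, 0.92, -1.583]
wrist_force: [0.0, -0.2, 0.9]
grip_width: 0.5
t 7.17 pos [474.5 -97.1  58.8] q [-0.45  0.5   1.74  0.    0.91  0.07] F [ 0.  -0.2  0.9] w 0.500
turn [-0.13 -0.11  0.2 ] shift [ 7.8  1.3 -0.6] tool y yaw -29.8 xdown -1.0
```

```bash
python3 -m pendant '[[[0,0,0,5,0.7,-0.3,0],[0,0,0,8,0.7,-0.3,0],[0,0,0,8,0.7,-0.3,0],[0,0,0,8,0.7,-0.3,0]]]' 40; python3 rel.py 475.9 -97.2 51 -29.7;  python3 -c "
from h import *
c=snap('wrist','pics/wrist5.png')"
```

```text
time: 7.5
ee_pos: [477.0, -98.0, 54.1]
tool_rot: [1.584, 0.915, -1.579]
wrist_force: [0.2, -0.2, -0.3]
grip_width: 0.502
t 7.50 pos [477.  -98.   54.1] q [-0.45  0.51  1.74  0.    0.89  0.07] F [ 0.2 -0.2 -0.3] w 0.502
turn [-0.17 -0.13 -0.1 ] shift [ 3.1 -1.3 -0.1] tool y yaw -29.9 xdown -1.0
```

View pics/wrist5.png

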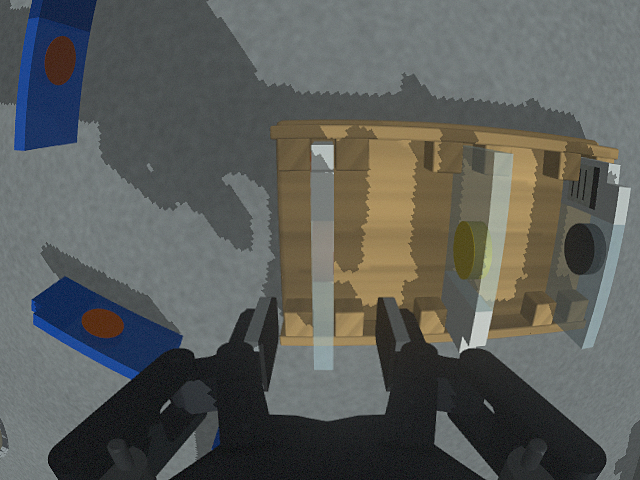

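```bash
python3 -m pendant '[[[0,0,0,3,-1,0,0],[0,0,0,3,-1,0,-1],[0,0,0,3,-1,0,-1],[0,0,0,3,-1,0,-1],[0,0,0,3,-1,0,-1]]]' 40; python3 -m pendant '[[[0,0,0,0,0,0,-1],[0,0,0,0,0,0,-1]]]'; python3 rel.py 475.9 -97.2 51 -29.7;  python3 -c "
from h import *
c=snap('wrist','pics/wrist6.png')"
```

```text
time: 7.97
ee_pos: [475.8, -97.4, 50.5]
tool_rot: [1.584, 0.916, -1.581]
wrist_force: [-0.8, -0.4, 3.1]
grip_width: 0.081
time: 8.13
ee_pos: [475.7, -97.4, 50.5]
tool_rot: [1.584, 0.916, -1.581]
wrist_force: [-1.2, 0.2, 5.3]
grip_width: 0.087
t 8.13 pos [475.7 -97.4  50.5] q [-0.45  0.52  1.74  0.    0.88  0.07] F [-1.2  0.2  5.3] w 0.087
turn [-0.18 -0.11 -0.02] shift [-0.5  0.1 -0.2] tool y yaw -29.9 xdown -1.0
```

View pics/wrist6.png

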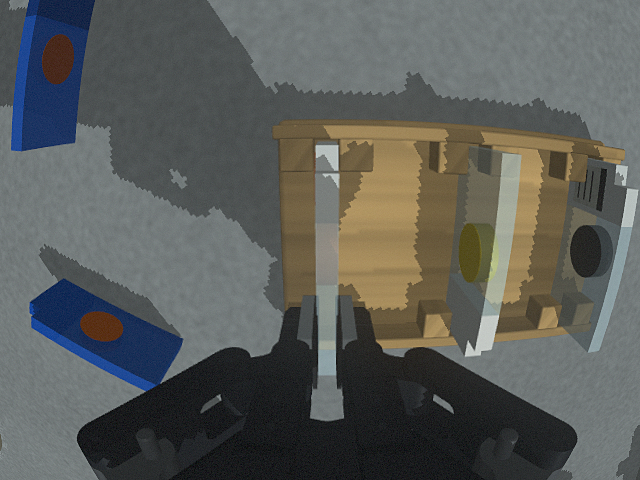

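The slide is gripped by its clear end, at an opening of about 8 mm. Now I lift straight up.

```bash
python3 -m pendant '[[[0,0,0,-8,0,0,-1],[0,0,0,-20,0,0,-1],[0,0,0,-35,0,0,-1],[0,0,0,-55,0,0,-1],[0,0,0,-75,0,0,-1]]]' 50; python3 -m pendant '[[[0,0,0,-30,0,0,-1],[0,0,0,-60,0,0,-1],[0,0,0,-95,0,0,-1],[0,0,0,-110,0,0,-1],[0,0,0,-120,0,0,-1]]]'; python3 rel.py 475.9 -97.2 51 -29.7;  python3 -c "
from h import *
c=snap('wrist','pics/wrist7.png');c=snap('side','pics/side7.png')"
```

```text
time: 8.6
ee_pos: [475.2, -97.2, 126.1]
tool_rot: [1.584, 0.918, -1.582]
wrist_force: [1.0, 0.0, -0.6]
grip_width: 0.081
time: 9.02
ee_pos: [475.7, -97.7, 248.0]
tool_rot: [1.585, 0.913, -1.578]
wrist_force: [0.3, 0.1, -0.8]
grip_width: 0.082
t 9.02 pos [475.7 -97.7 248. ] q [-0.45  0.26  1.47  0.    1.41  0.07] F [ 0.3  0.1 -0.8] w 0.082
turn [-0.18 -0.13 -0.21] shift [ 1.97e+02 -8.00e-01 -1.00e-01] tool y yaw -29.9 xdown -1.0
```

View pics/wrist7.png

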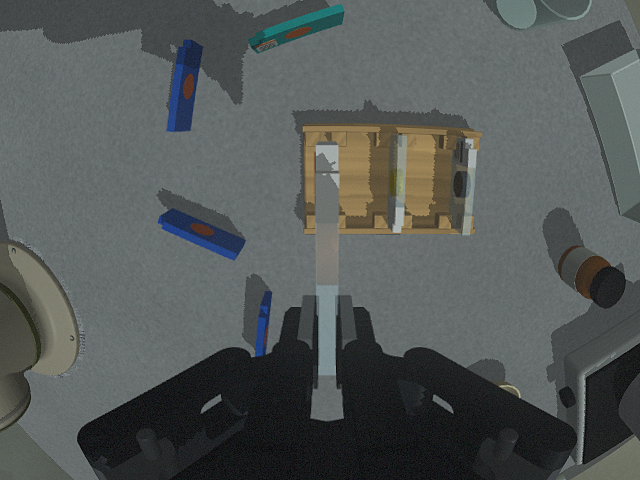

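View pics/side7.png

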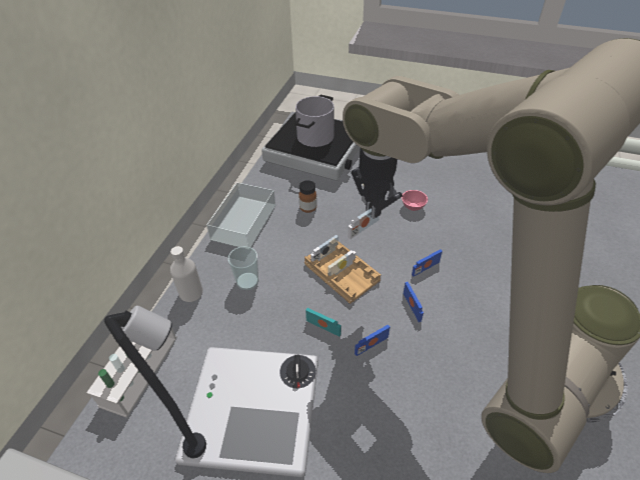

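```bash
cat > path.py <<'E'
from clr import *
import sys
def target(phi,dist=150):
    T,tp=tool_in_slide(0,1,-28,39)
    z=-(np.cos(np.radians(phi))*e1+np.sin(np.radians(phi))*e2); S=np.stack([np.cross(n,z),n,z],1)
    return lens+dist*d-S@np.array([32,4,18])+S@tp, S@T
if __name__=='__main__':
    from bench import bot
    s=bot.read_state(); p0=np.array(s['ee_pos']);R0=R.from_rotvec(s['tool_rot']); p1,M1=target(50)
    rv=(R0.inv()*R.from_matrix(M1)).as_rotvec(); q=np.array(s['q'])
    for f in np.linspace(0,1,15):
        p=p0+f*(p1-p0);Rr=R0*R.from_rotvec(f*rv); q2=ik(p,Rr.as_matrix(),[q])
        if not q2: print(f,'fail');continue
        dq=np.abs(q2[0]-q).max(); q=q2[0]; _,el,off,wr,tcp=pts(q)
        # slide corners
        T,tp=tool_in_slide(0,1); C=[p+Rr.as_matrix()@T.T@(np.array(c)-tp) for c in((45,0,0),(45,0,45),(-45,0,0),(-45,0,45))]
        print('%.2f'%f,q.round(2),'dq %.2f'%dq,'tcp',p.round(),'zmin %.0f'%min(c[2] for c in C),'head %.0f'%min(segd(wr,tcp,*head),segd(C[0],C[1],*head)))
    print(np.degrees(rv),R0.inv().apply(p1-p0),p1)
E
python3 path.py
```

```text
0.00 [-0.45  0.26  1.47  0.    1.41  0.07] dq 0.00 tcp [476. -98. 247.] zmin 208 head 438
0.07 [-0.4   0.29  1.43  0.04  1.5   0.24] dq 0.17 tcp [481. -66. 248.] zmin 208 head 409
0.14 [-0.37  0.32  1.39  0.1   1.57  0.41] dq 0.17 tcp [486. -35. 248.] zmin 209 head 381
0.21 [-0.33  0.35  1.37  0.17  1.63  0.58] dq 0.17 tcp [492.  -4. 249.] zmin 211 head 355
0.29 [-0.31  0.37  1.35  0.25  1.68  0.74] dq 0.16 tcp [497.  28. 250.] zmin 213 head 330
0.36 [-0.28  0.39  1.34  0.33  1.7   0.9 ] dq 0.16 tcp [502.  59. 250.] zmin 214 head 305
0.43 [-0.26  0.4   1.35  0.42  1.7   1.06] dq 0.16 tcp [508.  90. 251.] zmin 213 head 281
0.50 [-0.23  0.41  1.36  0.52  1.68  1.21] dq 0.15 tcp [513. 122. 252.] zmin 212 head 258
0.57 [-0.21  0.42  1.38  0.61  1.64  1.36] dq 0.15 tcp [518. 153. 252.] zmin 211 head 236
0.64 [-0.18  0.42  1.41  0.71  1.59  1.5 ] dq 0.14 tcp [524. 184. 253.] zmin 209 head 216
0.71 [-0.15  0.42  1.44  0.8   1.52  1.62] dq 0.13 tcp [529. 216. 254.] zmin 206 head 197
0.79 [-0.11  0.43  1.48  0.9   1.43  1.74] dq 0.12 tcp [534. 247. 255.] zmin 203 head 181
0.86 [-0.07  0.43  1.51  0.99  1.33  1.85] dq 0.11 tcp [540. 278. 255.] zmin 201 head 169
0.93 [-0.02  0.43  1.55  1.09  1.22  1.95] dq 0.11 tcp [545. 310. 256.] zmin 198 head 160
1.00 [0.04 0.43 1.58 1.19 1.1  2.05] dq 0.12 tcp [550. 341. 257.] zmin 195 head 155
[105.50805305  20.38393589 -68.55399418] [  -9.13125346 -154.03588835 -417.54302831] [550.18948261 341.05785143 256.56063484]
```

```bash
python3 -m pendant '[[[5.3,1,-3.4,0,-8,-21,-1],[10.6,2,-6.9,-1,-15,-42,-1],[15.8,3,-10.3,-1,-23,-63,-1],[21.1,4,-13.7,-2,-31,-84,-1],[26.4,5,-17.1,-2,-39,-104,-1]]]'; python3 path.py | tail -2
```

```text
time: 9.53
ee_pos: [493.4, 13.3, 246.6]
tool_rot: [1.909, 0.912, -2.065]
wrist_force: [-0.6, 1.4, -0.7]
grip_width: 0.077
1.00 [0.04 0.43 1.58 1.19 1.1  2.05] dq 0.09 tcp [550. 341. 257.] zmin 195 head 155
[ 78.63579641  15.53763635 -51.28586174] [  68.89992068 -233.61118249 -226.79694799] [550.18948261 341.05785143 256.56063484]
```

```bash
python3 -m pendant '[[[5.2,1,-3.4,5,-16,-15,-1],[10.5,2.1,-6.8,9,-31,-30,-1],[15.7,3.1,-10.3,14,-47,-45,-1],[21,4.1,-13.7,18,-62,-60,-1],[26.2,5.2,-17.1,23,-78,-76,-1]]]'; python3 path.py | tail -2
```

```text
time: 9.95
ee_pos: [512.2, 122.6, 249.6]
tool_rot: [-1.774, -0.672, 2.052]
wrist_force: [-0.4, -0.6, -2.0]
grip_width: 0.08
1.00 [0.04 0.43 1.58 1.19 1.1  2.05] dq 0.06 tcp [550. 341. 257.] zmin 195 head 155
[ 52.39371131  10.33087505 -34.1711772 ] [ 107.5671477  -183.04180152  -64.47931004] [550.18948261 341.05785143 256.56063484]
```

```bash
python3 -m pendant '[[[5.2,1,-3.4,11,-18,-6,-1],[10.5,2.1,-6.8,22,-37,-13,-1],[15.7,3.1,-10.3,32,-55,-19,-1],[21,4.1,-13.7,43,-73,-26,-1],[26.2,5.2,-17.1,54,-92,-32,-1]]]'; python3 path.py | tail -2; python3 -c "
from h import *
snap('side','pics/side8.png');snap('top','pics/top8.png')"
```

```text
time: 10.37
ee_pos: [530.5, 232.2, 252.8]
tool_rot: [-1.4, -0.372, 1.741]
wrist_force: [-0.1, 0.3, -0.6]
grip_width: 0.08
1.00 [0.04 0.43 1.58 1.19 1.1  2.05] dq 0.03 tcp [550. 341. 257.] zmin 195 head 155
[ 26.15920087   5.12126302 -17.05748345] [ 79.75358176 -75.78962076  12.5992045 ] [550.18948261 341.05785143 256.56063484]
```

View pics/side8.png

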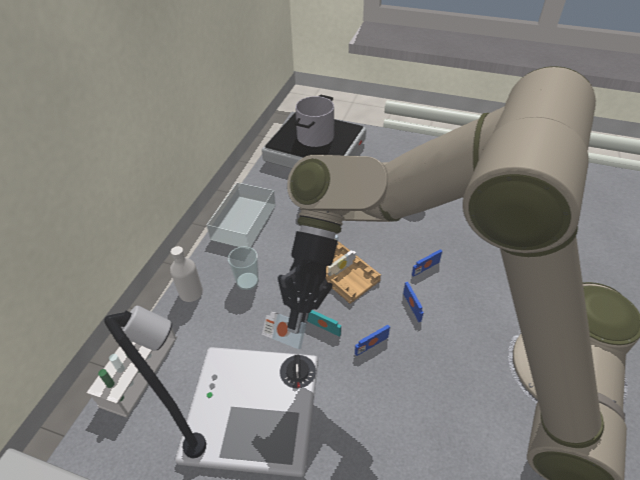

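View pics/top8.png

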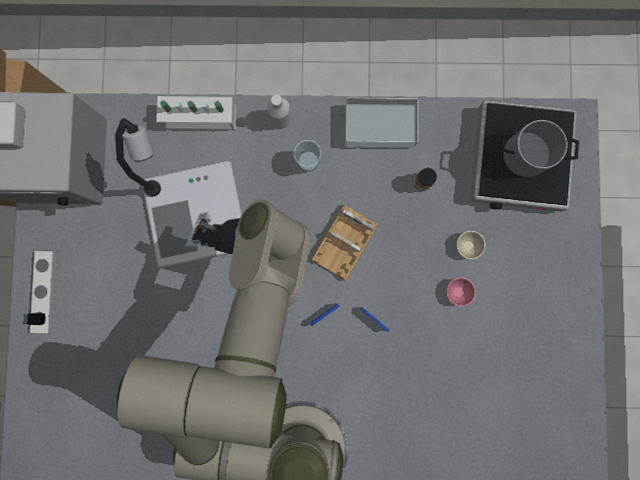

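The side view shows the label face turned up at (268,325), and the fingers hold the clear end. Now the last leg.

```bash
python3 -m pendant '[[[5.2,1,-3.4,16,-15,2,-1],[10.5,2,-6.8,32,-30,5,-1],[15.7,3.1,-10.2,48,-45,7,-1],[21,4.1,-13.6,64,-60,10,-1],[26.2,5.1,-17.1,80,-76,12,-1]]]'; python3 -m pendant '[[[0,0,0,0,0,0,-1],[0,0,0,0,0,0,-1],[0,0,0,0,0,0,-1]]]'; python3 path.py | tail -2; python3 -c "
from h import *
for n in('side','top','wrist'): snap(n,f'pics/{n}9.png')
s=cv2.imread('pics/side9.png');cv2.imwrite('pics/s9z.png',cv2.resize(s[270:430,140:340],None,fx=4,fy=4,interpolation=2))
s=cv2.imread('pics/top9.png');cv2.imwrite('pics/t9z.png',cv2.resize(s[110:270,110:270],None,fx=3.7,fy=3.7,interpolation=2))"
```

```text
time: 10.88
ee_pos: [550.3, 340.6, 256.5]
tool_rot: [-1.032, -0.115, 1.403]
wrist_force: [0.2, 0.5, -1.0]
grip_width: 0.082
time: 11.13
ee_pos: [550.3, 339.9, 257.1]
tool_rot: [-1.037, -0.12, 1.407]
wrist_force: [-0.2, -0.5, -0.2]
grip_width: 0.082
1.00 [0.04 0.43 1.58 1.19 1.1  2.05] dq 0.00 tcp [550. 341. 257.] zmin 195 head 155
[ 0.54789993  0.06277389 -0.16465368] [1.20399133 0.22650402 0.3234932 ] [550.18948261 341.05785143 256.56063484]
```

View pics/s9z.png

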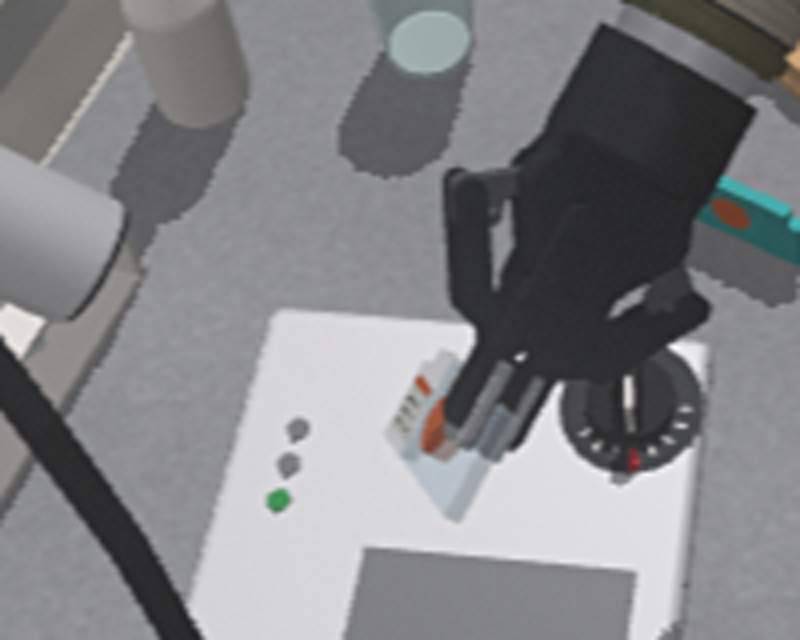

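View pics/t9z.png

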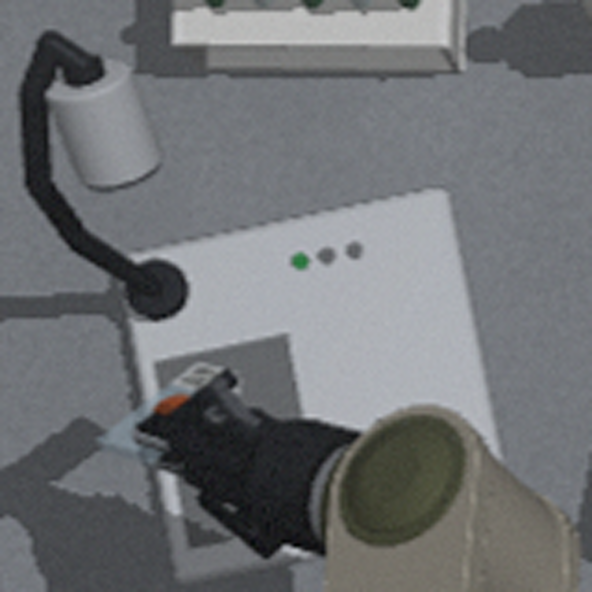

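View pics/wrist9.png

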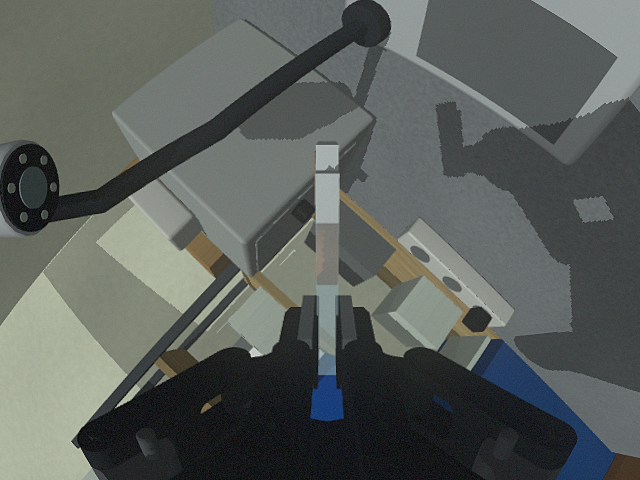

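```bash
python3 - <<'E'
from fit import *
import fit
v=np.load('vis.npy'); lens=np.array(W(v,(100,30,310))); print('lens pred px wrist',fproj('wrist9',lens),'obs ~(33,187)')
a=np.array([203/3.7+110,376/3.7+110])-.4; b=np.array([403/4+140,415/4+270])-.4
# triangulate label
A=[];B=[]
for c,px in(('t',a),('s',b)):
    K,Rm,t=C[c]; o=-Rm.T@t; u=Rm.T@np.linalg.inv(K)@np.array([*px,1]); u/=np.linalg.norm(u); Pm=np.eye(3)-np.outer(u,u); A.append(Pm);B.append(Pm@o)
X=np.linalg.solve(sum(A),sum(B)); print('label meas',X)
cz,sz=np.cos(v[2]),np.sin(v[2]); Rv=np.array([[cz,-sz,0],[sz,cz,0],[0,0,1]])
r=Rv.T@(X-lens); d=np.array([-np.cos(np.radians(40)),0,-np.sin(np.radians(40))])
print('along',r@d,'lateral y',r[1],'other',r@np.cross(d,[0,1,0]))
from bench import bot
s=bot.read_state(); print(s['time'],s['ee_pos'],s['joint_vel'].round(4) if hasattr(s['joint_vel'],'round') else s['joint_vel'],s['grip_width'],s['wrist_force'])
E
```

```text
lens pred px wrist [ 32.04562285 186.26754562] obs ~(33,187)
label meas [598.47095141 329.16029532 210.73707146]
along 149.34372703286417 lateral y 0.34817465233622896 other 4.2642842026254835
11.2833 [550.67388272 339.65849443 257.39689019] [ 0.0046 -0.002   0.0019  0.0061 -0.0041  0.0065] 0.08099704424909084 [ 0.13632942 -0.54782041 -1.96733626]
```

Label triangulated at 149 mm from the lens and less than 5 mm off its axis. The predicted lens position lands within 1 px of the wrist image. Handing in.

```bash
python3 -m pendant '[[[0,0,0,0,0,0,-1],[0,0,0,0,0,0,-1]]]'; python3 -c "
from bench import bot
s=bot.read_state(); print(s['ee_pos'],s['grip_width'])
print(bot.close_job())"
```

```text
time: 11.45
ee_pos: [550.4, 340.1, 257.4]
tool_rot: [-1.035, -0.119, 1.405]
wrist_force: [0.3, 0.1, 0.1]
grip_width: 0.08
[550.39907839 340.11228849 257.42377459] 0.07979661241782693
the job is handed in; nothing more can be done
None
```

I set the focus knob to the red mark and then took the copper slide out of the rack by its clear end. I handed the job in at about 11.5 s of the 51 s allowed, with the slide held steady in front of the lens. The interface gives no verdict, so these are my own checks:

- **Knob:** after I let go of it, the pointer stood in line with the red mark in the wrist picture. The last side picture shows the same.
- **Label position:** measured from the top and side pictures, the label is about 149 mm from the lens and at most about 4 mm off its axis. The face is turned up, and by the tool pose it is square to the lens to within about 1°.
- **Grip and clearance:** the grasp is about 60 mm from the label. The slide was held at an opening of about 7 mm (the slide is 8 mm thick), with wrist force near zero. I saw no sign of touching the camera head.
- **Other objects:** the other slides, the beaker, the jar and the bowls looked unmoved in the last full top view I looked at, taken during the final approach. I checked this by eye and did not measure it.

While I was closing on the knob, the tool stood about 3 mm higher than intended, with a push of 7–11 N. This eased when I released it. None of my checks failed or disagreed.

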